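# Feed an empty tin into the lever-lid recycling caddy

## Task

Take the empty tin out of its wooden cradle, lay it on the feed ramp of the recycling caddy and let go, so that it lies there against the shut lid. Then press the lever at the caddy's right side, under the utensil rail, and hold the lid well up until the tin has rolled in, without forcing the lever against its stop; finally let the lever up slowly, so that the lid shuts without a slam. Leave the other crockery and jars where they stand.

Things in the scene. Friction and masses are not known exactly. Their poses are not given: they have to be found in the camera images.
- tin_center (a point): Centre of the empty steel tin, a closed plain cylinder 110 mm long and 54 mm in diameter, about 0.1 kg, that lies on its side and rolls freely; the point's x axis is the tin's axis. At the start it lies along the cradle's x axis, its centre 40 mm above the counter.
- cradle: Low wooden cradle fixed to the counter, 140 x 90 mm, base 8 mm thick with two round ribs 18 mm high; origin under its centre, x along the ribs. It may stand far to the left or far to the right. The fingers may reach down beside the tin as far as the base.
- caddy: Recycling caddy fixed to the counter: aluminium box 170 x 170 mm, rim 130 mm high, under a grey lid (shut: top 170 mm high, upright faces 38 mm tall). Origin on the counter under the box's centre; its -x side, on the robot's right, has the lever; its +y side, towards the robot, has the feed ramp. A tin in the box lies with its centre under 70 mm high.
- ramp (a point): Surface point of the feed ramp, 146 mm high, axes as the caddy's, at caddy y = 150 mm. The ramp, 138 mm wide along x between low walls 16 mm high, slopes 12 degrees down to the lid's face at y = 85 mm; upper end at y = 204 mm. A tin laid here along x has its centre 174 mm high; it rolls down against the lid, centre then at y = 112, z = 165 mm.
- lid (a joint): Lid angle in rad, 0 shut, 0.9 fully raised; hinged along the box's -y rim, its edge over the ramp rises. It follows the lever, fully raised when that is fully down. From about 0.5 (hold it above 0.6) the tin rolls through under it by itself, within about a second. Lever spring and lid weight shut it: let go suddenly it slams, so take a second or more to let it down.
- bracket: Steel stand and lift lever on the caddy's -x side, the robot's right. Origin on the counter straight under the centre of the lever's pad, axes as the caddy's. The lever points to -x from a pivot 72 mm behind (+x), 68 mm high; it carries a flat steel pad 46 mm (x) by 56 mm (y), at rest its outer end (-x) tilts up 12 degrees. It is clamped on an upright slide: its height varies, unreported.
- pad_foot (a point): Same point as the bracket's origin, on the counter under the pad's centre. The top of the resting pad's centre lies 65 to 99 mm above it: feel or look for it. From rest it goes down 30 to 36 mm (at its centre or outer end) to a hard stop, against 3 to 10 N of spring and lid; 26 to 29 mm raises the lid enough. Keep the push below 30 N.
- rail: Utensil rail, 12 mm steel bar along the caddy's y, straight above the lever's pad, axis 205 mm above the counter, on posts 110 mm to either side; thin utensils hang near the posts. Origin on the counter under its middle. No tool fits upright over the pad: come from -x, the side away from the caddy, tilted 30 to 45 degrees, tip towards the caddy.
- mug: Loose blue mug on a cork trivet, 80 mm across, 85 mm high; bystander. Origin under its centre.
- canister: Loose steel canister, 83 mm across, 100 mm high; bystander. Origin under its centre.
- jar: Loose glass jar, 80 mm across, 120 mm high; bystander. Origin under its centre.
- tumbler: Loose amber tumbler, 72 mm across, 90 mm high; bystander. Origin under its centre.
- can: Loose full can standing upright, 70 mm across, 80 mm high; bystander, not the empty tin. Origin under its centre.

How it is judged:
On the way, in this order (a step that is already met when the one before it is completed fails the run):
1. the tin lies on the ramp, let go and at rest, with the lid shut (x of tin_center in the frame of caddy between -0.04 and 0.04 m and y of tin_center in the frame of caddy between 0.095 and 0.2 m and z of tin_center in the frame of caddy between 0.15 and 0.2 m and contact force between the fingers and tin below 0.1 N and linear speed of tin below 0.03 m/s and value of joint lid below 0.08 rad), for 0.2 s.
2. the tin is inside the caddy while the lever is still held down and the lid raised (x of tin_center in the frame of caddy between -0.08 and 0.08 m and y of tin_center in the frame of caddy between -0.08 and 0.08 m and z of tin_center in the frame of caddy below 0.1 m and value of joint lid above 0.6 rad and contact force between bracket and anything else above 1 N), for 0.2 s.
At the end, for the whole second after the job is handed in: The tin lies inside the caddy box (its centre below 100 mm, within the walls, slower than 0.3 m/s), the lid is shut (under 0.06 rad) and no bystander stands more than 30 mm from where it was (x of tin_center in the frame of caddy between -0.08 and 0.08 m and y of tin_center in the frame of caddy between -0.08 and 0.08 m and z of tin_center in the frame of caddy below 0.1 m and value of joint lid below 0.06 rad and linear speed of tin below 0.3 m/s and distance of each of mug, canister, jar, tumbler, can from where it was at the start of the episode below 0.03 m); the robot touches nothing.
It fails at once if the lid slams (it closes faster than 2 rad/s) (velocity of joint lid below -2 rad/s).
It fails at once if the lever is forced (more than 30 N on it or its stand) (contact force between bracket and anything else above 30 N).
It fails at once if a bystander is knocked (moved more than 50 mm) (distance of any of mug, canister, jar, tumbler, can from where it was at the start of the episode above 0.05 m).
It also fails if it takes over 62 s, if anything falls off the work surface, if the arm or the gripper's body presses on something with over 40 N, if the wrist force passes 120 N, or if a joint passes its speed limit or range.

## Robot

A 6-joint arm with a two-finger parallel gripper is mounted at the origin on the work surface. World frame = base frame: x ahead of the robot, y to its left, z up, the work surface at z = 0. Lengths are in m, angles in rad, forces in N, time in s.
With the tool pointing down it reaches from about 0.3 to 0.875 m from the base axis. Payload 6.4 kg.
Tool frame: the origin (TCP) lies at the very end of the fingers, on their centre line; the grasp point (between the pads) lies 19 mm behind it (manip.pinch_z is the distance from the TCP to the grasp point, in m); z points along the fingers, y is the line along which they close (so a half turn about z gives the same grasp; the last joint's range is limited). The gripper opens to 88 mm and grips with 3 to 60 N. Pads are 18 mm wide; open, the fingers measure 123 mm over their backs; the gripper's body (75 mm by 187 mm) begins 45 mm behind the grasp point.
Start: joints at [1.066, 0.181, 1.607, -0, 1.354, -0.206], TCP at [0.169, 0.55, 0.239] pointing down, gripper open.
Joint ranges: [-2.99, 2.99], [-0.89, 2.07], [0.3, 2.58], [-1.14, 4.28], [0, 2.63], [-3.12, 3.12]. Speed limits (rad/s): [2.57, 2.57, 3.01, 3.14, 3.14, 3.14].

## Interface

Orientations are given as a 3x3 rotation matrix whose columns are the frame's x, y, z axes.
In Python, from bench import manip, hand, planner, state, grab_frame, job, look_for, silhouettes gives the robot as it stands. Calls block until the motion is done:
- manip.goto(position, orientation): joint-space move of the TCP to a pose.
- manip.move_l(position, rot=None, max_speed=0.15): straight line of the TCP; rot=None keeps the orientation; max_speed is the mean speed in m/s.
- manip.movej(angles): joint-space move.
- hand.move_gripper(opening): finger opening in m; the grip force is fixed at half the most; returns when the fingers have stopped.
- manip.sleep(seconds).
- planner.solve_ik(position, orientation): joint angles nearest the present ones, or None.
- state(): the state.
- grab_frame(name): name is "side" or "top"; returns a dict with "frame" (384x512x3 uint8, red, green, blue), "camera_matrix" (3x3 intrinsics, pixels), "distortion" ([k1, k2, p1, p2, k3] as OpenCV has them; the pictures are not rectified), "origin" and "orientation" of the camera in the world. Camera axes: x right, y down, z forward; pixel columns grow to the right and rows downward; lengths in m; the calibration is good to about 2 mm. A picture is of the moment at which its call begins. There is no depth.
A pose or a line that the arm cannot do raises manip.PlanningError and nothing moves.
- job.job_done(): hands the job in; it is judged then, once.
Trained networks look in a picture, given as the dict that the camera call returned (one of the last four; its "shot" number tells which), for a name from the list of things; names that differ only in an ending like _2 or _b are one class to them, and where a whole thing is asked for, a point or a joint stands for the part that bears it (a point fixed in the world has none). Each returns a list of dicts, best first, with "confidence" (0 to 1); they miss things now and then, are a little off and sometimes report something else, mostly with a low value. They report only what shows in the picture. A call takes as long as a camera call.
- look_for(picture, target): "position" ([x, y, z] in m, in world coordinates, good to about 4 mm: the middle of the surface that is visible of it).
- silhouettes(picture, target): "region" (384x512 bool, what is visible of it).
The state is a dict: "time": time; "q": joint angles; "qd": joint speeds; "joint_torque": joint torques, N m; "position": TCP position; "eef_rot": TCP orientation; "contact_force": force on the tool from outside, world axes, zero at the start; "wrist_torque": the same for the moment, N m; "grip_width": finger opening in m; "grip_force": force on a finger pad.
Only numpy, scipy, OpenCV 4.12 (cv2) and the standard library are available. Lean on these libraries where they do the work, as an engineer would, in place of code of your own. Each camera call takes 0.05 s, during which the arm holds its last target. There are 200 camera calls.

## Working session

There is one attempt and no reset: what is moved stays moved. The work goes in short steps, each a Python script; the robot and the scene stay as the last script left them, time stands still between calls to the robot, and variables do not carry over. Pictures are saved under pics/ and viewed, at most 10 in all, crops included, and the job is handed in when it is done.

```bash
mkdir -p pics; ls
python3 - <<'E'
from bench import *
import cv2,numpy as np
for n in ("side","top"):
    p=grab_frame(n); cv2.imwrite(f"pics/{n}0.png",p["frame"][:,:,::-1])
    print(n,np.round(p["origin"],3).tolist(),np.round(p["orientation"],3).tolist(),np.round(p["camera_matrix"],1).tolist(),np.round(p["distortion"],3))
    for t in "tin_center cradle caddy ramp lid bracket pad_foot rail mug canister jar tumbler can".split():
        try: r=look_for(p,t)
        except Exception as e: print(t,e); continue
        print(t,[(np.round(d["position"],3).tolist(),round(d["confidence"],2)) for d in r[:2]])
s=state(); print(s["time"],s["contact_force"])
E
```

```text
pics
side [-0.019, -0.488, 0.81] [[0.662, -0.511, 0.548], [-0.75, -0.457, 0.479], [0.006, -0.728, -0.686]] [[396.1, 0.0, 257.2], [0.0, 396.1, 192.1], [0.0, 0.0, 1.0]] [-0.136  0.     0.     0.     0.   ]
tin_center [([0.496, 0.366, 0.052], 0.94)]
cradle [([0.483, 0.353, 0.01], 0.93), ([0.673, -0.366, 0.08], 0.21)]
caddy [([0.572, 0.06, 0.153], 0.74), ([0.64, 0.074, 0.168], 0.43)]
ramp [([0.577, 0.058, 0.151], 0.88)]
lid [([0.635, 0.073, 0.165], 0.81)]
bracket [([0.654, -0.04, 0.091], 0.64)]
pad_foot [([0.654, -0.037, 0.083], 0.59)]
rail [([0.634, -0.071, 0.114], 0.79)]
mug [([0.473, -0.399, 0.058], 0.94), ([0.341, 0.186, 0.065], 0.62)]
canister [([0.669, -0.366, 0.084], 0.84)]
jar [([0.675, 0.308, 0.093], 0.88), ([0.266, -0.211, 0.079], 0.38)]
tumbler [([0.343, 0.19, 0.062], 0.83)]
can [([0.267, -0.212, 0.081], 0.67)]
top [0.462, 0.019, 1.049] [[-0.025, -0.997, 0.079], [-1.0, 0.024, -0.02], [0.018, -0.079, -0.997]] [[349.3, 0.0, 254.1], [0.0, 349.3, 193.3], [0.0, 0.0, 1.0]] [-0.04  0.    0.    0.    0.  ]
tin_center [([0.503, 0.373, 0.057], 0.75)]
cradle [([0.486, 0.362, 0.01], 0.59)]
caddy [([0.605, 0.089, 0.169], 0.61), ([0.688, 0.313, 0.118], 0.44)]
ramp [([0.602, 0.091, 0.17], 0.61)]
lid [([0.651, 0.096, 0.168], 0.64), ([0.658, -0.038, 0.085], 0.22)]
bracket [([0.659, -0.044, 0.085], 0.62)]
pad_foot [([0.663, -0.04, 0.087], 0.83)]
rail [([0.659, -0.062, 0.192], 0.73)]
mug [([0.468, -0.409, 0.052], 0.98)]
canister [([0.69, -0.35, 0.093], 0.88)]
jar [([0.69, 0.316, 0.12], 0.9)]
tumbler [([0.335, 0.208, 0.043], 0.87), ([0.603, 0.091, 0.171], 0.62)]
can [([0.289, -0.193, 0.077], 0.65)]
1.4 [-0.41491615  0.24758745 -0.63716256]
```

View pics/side0.png

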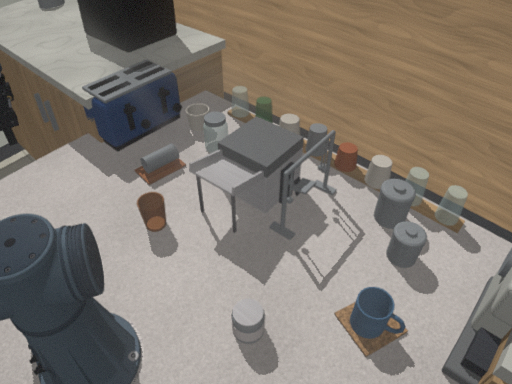

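View pics/top0.png

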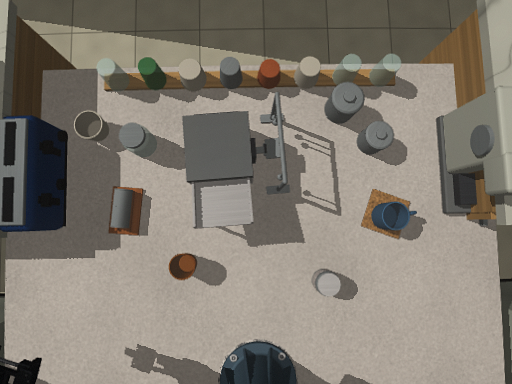

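```bash
cat > h.py <<'E'
from bench import *
import cv2,numpy as np
def ray(p,uv):
    n=cv2.undistortPoints(np.array(uv,float).reshape(-1,1,2),p["camera_matrix"],p["distortion"]).reshape(-1,2)
    return np.c_[n,np.ones(len(n))]@np.array(p["orientation"]).T
def onz(p,uv,z):
    d=ray(p,uv); o=np.array(p["origin"]); return o+d*((z-o[2])/d[:,2])[:,None]
def proj(p,X):
    R=np.array(p["orientation"]).T; r,_=cv2.Rodrigues(R)
    return cv2.projectPoints(np.array(X,float).reshape(-1,3),r,-R@np.array(p["origin"]),p["camera_matrix"],p["distortion"])[0].reshape(-1,2)
E
python3 - <<'E'
from h import *
T=grab_frame("top");S=grab_frame("side")
def rect(p,t,z):
    for d in silhouettes(p,t)[:1]:
        m=d["region"].astype(np.uint8); c=max(cv2.findContours(m,0,1)[0],key=cv2.contourArea)
        b=cv2.boxPoints(cv2.minAreaRect(c)); w=onz(p,b,z)
        print(t,round(d["confidence"],2),"px",b.round(0).tolist(),"w",w[:,:2].round(3).tolist(),"c",w.mean(0).round(3),"len",np.linalg.norm(w[1]-w[0]).round(3),np.linalg.norm(w[2]-w[1]).round(3),
          "yaw",np.round(np.degrees([np.arctan2(*(w[1]-w[0])[1::-1]),np.arctan2(*(w[2]-w[1])[1::-1])]),1))
        return m
for t,z in (("tin_center",.04),("cradle",.015),("lid",.17),("ramp",.16),("rail",.205),("pad_foot",.08)): 
    m=rect(T,t,z)
ms=rect(S,"pad_foot",.08)
big=cv2.resize(T["frame"][80:240,100:310],None,fx=3.8,fy=3.7,interpolation=2)
cv2.imwrite("pics/t1.png",big[:,:,::-1])
big=cv2.resize(S["frame"][110:250,180:350],None,fx=4.2,fy=4.2,interpolation=2)
cv2.imwrite("pics/s1.png",big[:,:,::-1])
E
```

```text
tin_center 0.78 px [[110.0, 227.0], [114.0, 187.0], [132.0, 189.0], [128.0, 229.0]] w [[0.455, 0.415], [0.57, 0.403], [0.563, 0.351], [0.448, 0.363]] c [0.509 0.383 0.04 ] len 0.115 0.053 yaw [ -6.1 -97.7]
cradle 0.97 px [[109.0, 234.0], [114.0, 185.0], [143.0, 188.0], [138.0, 237.0]] w [[0.435, 0.43], [0.577, 0.416], [0.566, 0.328], [0.424, 0.343]] c [0.501 0.379 0.015] len 0.143 0.088 yaw [ -5.6 -97.3]
lid 0.94 px [[180.0, 116.0], [248.0, 111.0], [253.0, 177.0], [186.0, 183.0]] w [[0.735, 0.186], [0.746, 0.012], [0.572, 0.002], [0.562, 0.173]] c [0.654 0.093 0.17 ] len 0.174 0.174 yaw [ -86.5 -176.8]
ramp 0.9 px [[181.0, 115.0], [248.0, 110.0], [257.0, 223.0], [190.0, 229.0]] w [[0.74, 0.186], [0.75, 0.012], [0.455, -0.003], [0.446, 0.166]] c [0.598 0.09  0.16 ] len 0.174 0.296 yaw [ -86.7 -177.1]
rail 0.87 px [[258.0, 94.0], [281.0, 92.0], [290.0, 193.0], [266.0, 195.0]] w [[0.777, -0.013], [0.781, -0.072], [0.526, -0.084], [0.523, -0.027]] c [ 0.652 -0.049  0.205] len 0.059 0.255 yaw [ -86.1 -177.3]
pad_foot 0.66 px [[110.0, 227.0], [114.0, 188.0], [132.0, 190.0], [128.0, 229.0]] w [[0.455, 0.399], [0.563, 0.389], [0.557, 0.338], [0.449, 0.349]] c [0.506 0.369 0.08 ] len 0.109 0.051 yaw [ -5.4 -97.1]
pad_foot 0.59 px [[288.0, 177.0], [315.0, 177.0], [315.0, 195.0], [288.0, 195.0]] w [[0.668, -0.002], [0.719, -0.058], [0.659, -0.101], [0.611, -0.047]] c [ 0.664 -0.052  0.08 ] len 0.076 0.074 yaw [ -48.1 -144.7]
```

View pics/t1.png

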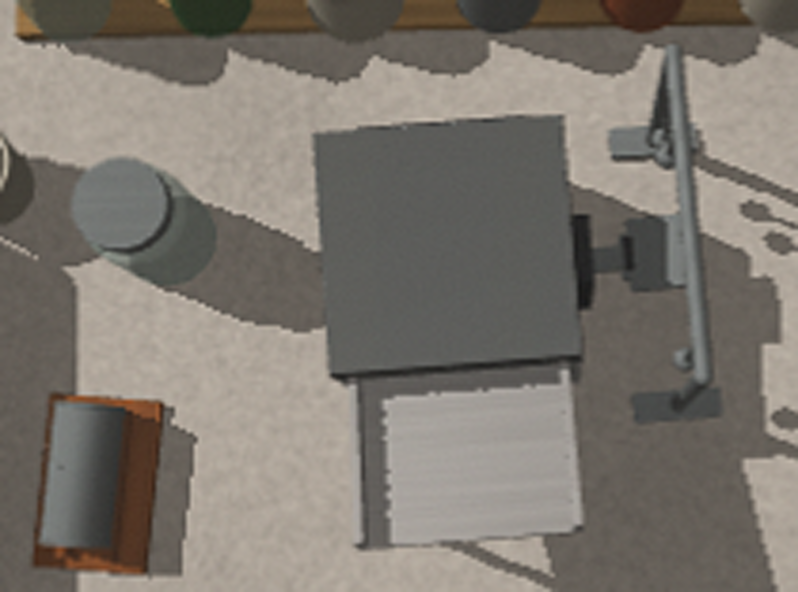

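View pics/s1.png

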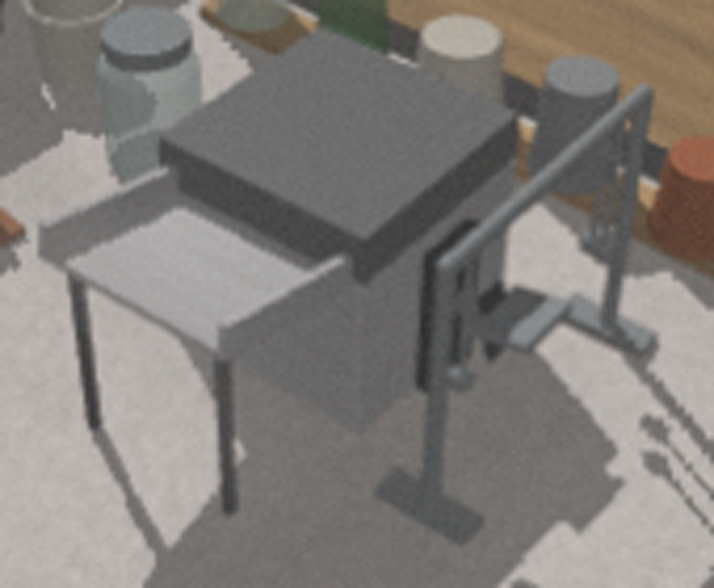

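Run:
```python
from h import *
T=grab_frame("top");S=grab_frame("side")
tp=lambda a:np.array(a)/[3.8,3.7]+[100,80]
sp=lambda a:np.array(a)/4.2+[180,110]
L=onz(T,tp([(315,133),(563,115),(580,357),(333,376)]),.17);print("lid",L.round(3).tolist(),L.mean(0))
LS=onz(S,sp([(320,30),(518,120),(362,240),(162,142)]),.17);print("lidS",LS.round(3).tolist(),LS.mean(0))
for n,w in(("railT",onz(T,tp([(672,47),(703,381)]),.205)),("railS",onz(S,sp([(648,90),(443,262)]),.205))):
    d=w[1]-w[0];print(n,w.round(3).tolist(),w.mean(0).round(4),np.linalg.norm(d),np.degrees(np.arctan2(d[1],d[0])))
for l in(L,LS):
    for a,b in((0,3),(1,2),(1,0),(2,3)):
        d=l[b]-l[a];print(np.linalg.norm(d).round(3),np.degrees(np.arctan2(d[1],d[0])).round(1),end=' | ')
a=ray(T,tp([(660,253)]))[0];b=ray(S,sp([(525,316)]))[0];o1,o2=np.array(T["origin"]),np.array(S["origin"])
s=np.linalg.lstsq(np.c_[a,-b],o2-o1,rcond=None)[0];print("\npad",o1+s[0]*a,o2+s[1]*b)
for k in("tin_center","cradle"):
  m=silhouettes(S,k)[0]["region"].astype(np.uint8);c=max(cv2.findContours(m,0,1)[0],key=cv2.contourArea)
  print(k,cv2.minAreaRect(c), onz(S,[cv2.minAreaRect(c)[0]],.04))
```

```text
lid [[0.735, 0.179, 0.17], [0.744, 0.012, 0.17], [0.574, 0.004, 0.17], [0.565, 0.169, 0.17]] [0.65447718 0.09097564 0.17      ]
lidS [[0.734, 0.176, 0.17], [0.74, 0.007, 0.17], [0.577, 0.003, 0.17], [0.566, 0.164, 0.17]] [0.65397785 0.08730513 0.17      ]
railT [[0.779, -0.061, 0.205], [0.552, -0.074, 0.205]] [ 0.6653 -0.0672  0.205 ] 0.22706760519646196 -176.75439052368702
railS [[0.781, -0.062, 0.205], [0.56, -0.07, 0.205]] [ 0.6706 -0.0664  0.205 ] 0.22184974308187733 -177.98500553636893
0.17 -176.4 | 0.17 -177.5 | 0.168 93.2 | 0.165 93.2 | 0.168 -175.8 | 0.163 -178.6 | 0.169 92.0 | 0.161 93.8 | 
pad [ 0.66273265 -0.058154    0.08587667] [ 0.66611801 -0.06188967  0.08688393]
tin_center ((159.6000213623047, 157.70001220703125), (16.994115829467773, 38.01315689086914), 63.43495178222656) [[0.51010747 0.38335727 0.04      ]]
cradle ((160.66677856445312, 172.39639282226562), (19.706785202026367, 49.583961486816406), 77.79953002929688) [[0.46753945 0.32392243 0.04      ]]
```

```bash
cat >> h.py <<'E'
def down(yaw):  # tool y along heading yaw, pointing down
    y=np.array([np.cos(yaw),np.sin(yaw),0]);z=np.array([0,0,-1.]);return np.c_[np.cross(y,z),y,z]
CAD=np.array([.654,.089,0]);CY=np.radians(93)
CX=np.array([np.cos(CY),np.sin(CY),0]);CYv=np.array([-np.sin(CY),np.cos(CY),0])
def cad(x,y,z): return CAD+x*CX+y*CYv+np.array([0,0,z])
E
python3 - <<'E'
from h import *
pick=np.array([.507,.382,0]); place=cad(0,.145,0)
q0=np.array(state()["q"])
for yp in(84,-96):
  for yc in (183,3):
    a=planner.solve_ik(pick+[0,0,.12],down(np.radians(yp))); b=planner.solve_ik(place+[0,0,.3],down(np.radians(yc)))
    print(yp,yc,np.round(a,2) if a is not None else None,np.round(b,2) if b is not None else None)
yp=min((84,-96),key=lambda y:abs(planner.solve_ik(pick+[0,0,.12],down(np.radians(y)))[5]-q0[5]))
R=down(np.radians(yp))
manip.goto(pick+[0,0,.12],R)
manip.move_l(pick+[0,0,.026],R)
hand.move_gripper(.04)
s=state();print(yp,s["time"],s["position"],s["grip_width"],s["grip_force"],s["q"])
manip.move_l(pick+[0,0,.25],R,max_speed=.2)
s=state();print(s["time"],s["grip_width"],s["grip_force"],s["contact_force"])
T=grab_frame("top");S=grab_frame("side")
cv2.imwrite("pics/g.png",np.hstack([T["frame"],S["frame"]])[:,:,::-1][:, :800] if 0 else cv2.resize(np.hstack([T["frame"],S["frame"]])[:,:,::-1],(800,300)))
E
```

```text
84 183 [ 0.46  0.43  1.54 -0.    1.17 -1.01] [-0.07 -0.    1.68 -0.    1.46  3.02]
84 3 [ 0.46  0.43  1.54 -0.    1.17 -1.01] [-0.07 -0.    1.68 -0.    1.46 -0.12]
-96 183 [ 0.46  0.43  1.54 -0.    1.17  2.13] [-0.07 -0.    1.68 -0.    1.46  3.02]
-96 3 [ 0.46  0.43  1.54 -0.    1.17  2.13] [-0.07 -0.    1.68 -0.    1.46 -0.12]
84 4.9083 [0.50719053 0.38205561 0.02632755] 0.0532735240484451 29.993710562121123 [ 4.59019092e-01  5.62746309e-01  1.56930400e+00 -4.65825394e-05
  1.00915720e+00 -1.00703814e+00]
6.175 0.05349211292011747 29.984057361725718 [-0.28037341  1.118347    0.16945529]
```

View pics/g.png

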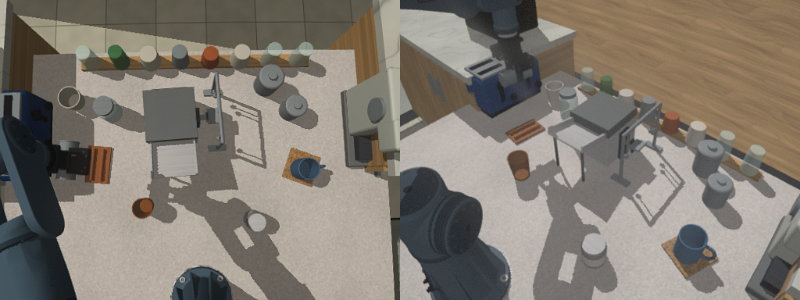

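Run:
```python
from h import *
R=down(np.radians(3))
manip.goto(cad(0,.148,.28),R)
manip.move_l(cad(0,.148,.185),R)
f0=np.array(state()["contact_force"])
z=.185
while z>.158:
    z-=.002; manip.move_l(cad(0,.148,z),R,max_speed=.04)
    f=np.array(state()["contact_force"])-f0
    if f[2]>2.5: break
print("z",z,f,state()["position"],state()["time"])
hand.move_gripper(.066); manip.sleep(.2)
s=state();print(s["grip_width"],s["time"])
manip.move_l(cad(0,.148,z+.09),R,max_speed=.08)
T=grab_frame("top")
r=look_for(T,"tin_center");print([(d["position"],d["confidence"]) for d in r[:2]])
manip.goto(cad(-.1,.148,.40),R)
T=grab_frame("top");S=grab_frame("side")
for p in(T,S): print([(np.round(d["position"],3),d["confidence"]) for d in look_for(p,"tin_center")[:2]])
print("expected",cad(0,.112,.165),state()["time"])
im=np.hstack([cv2.resize(T["frame"][80:240,130:330],(400,320)),cv2.resize(S["frame"][100:260,180:380],(400,320))])
cv2.imwrite("pics/p.png",im[:,:,::-1])
```

```text
z 0.15899999999999997 [-2.83292354  1.15217826 10.17391135] [0.50689359 0.08127797 0.16069969] 11.4667
0.06597043686606364 12.0583
[]
[(array([0.542, 0.119, 0.186]), 0.61)]
[(array([0.529, 0.063, 0.184]), 0.79)]
expected [0.54215349 0.08313837 0.165     ] 14.3833
```

View pics/p.png

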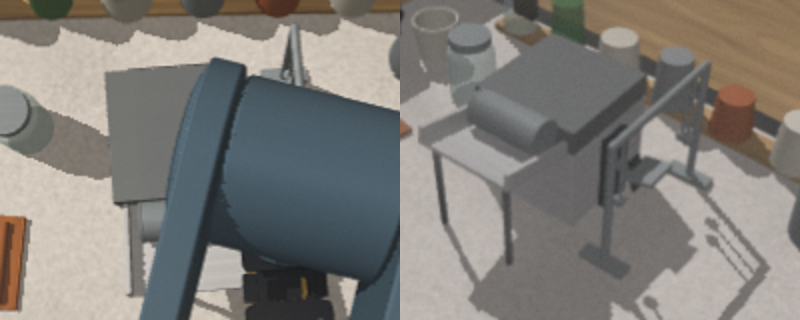

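```bash
cat >> h.py <<'E'
TH=np.radians(38)
tz=np.sin(TH)*CX-np.cos(TH)*np.array([0,0,1.])
def tilt(s): y=s*CYv; return np.c_[np.cross(y,tz),y,tz]
PX,PY=-.152,-.002
E
python3 - <<'E'
from h import *
hand.move_gripper(0)
pre=cad(PX,PY,.125)-.17*tz
for s in(1,-1):
    a=planner.solve_ik(pre,tilt(s));b=planner.solve_ik(cad(PX,PY,.06),tilt(s))
    print(s,pre,None if a is None else np.round(a,2),None if b is None else np.round(b,2))
print(state()["q"])
E
```

```text
1 [ 0.66942993 -0.16720603  0.25896183] [-0.64  0.64  1.07  0.52  1.85  2.48] [-0.52  0.76  1.32  0.54  1.48  2.4 ]
-1 [ 0.66942993 -0.16720603  0.25896183] [-0.64  0.64  1.07  0.52  1.85 -0.66] [-0.52  0.76  1.32  0.54  1.48 -0.74]
[-2.68678565e-01 -5.02972193e-02  1.53235434e+00 -5.51273128e-06
  1.65953087e+00 -3.21004009e-01]
```

Run:
```python
from h import *
R=tilt(-1)
manip.goto(cad(PX,PY,.125)-.17*tz,R)
manip.move_l(cad(PX,PY,.120),R,max_speed=.12)
S=grab_frame("side"); cv2.imwrite("pics/l.png",cv2.resize(S["frame"][70:250,170:410],(720,540))[:,:,::-1])
manip.sleep(.3)
f0=np.mean([(manip.sleep(.03),state()["contact_force"])[1] for _ in range(5)],0)
z=.120;log=[]
while z>.062:
    z-=.0015; manip.move_l(cad(PX,PY,z),R,max_speed=.02)
    f=np.array(state()["contact_force"])-f0; log.append((round(z,4),f.round(1).tolist()))
    if f[2]>1.8: break
print(f0,log[-6:],np.max([abs(l[1][2]) for l in log[:-2]]),state()["position"],state()["time"])
```

```text
[ 0.22961946  0.3748125  -0.15298695] [(0.102, [-0.9, -1.0, 0.5]), (0.1005, [0.1, -0.6, -0.4]), (0.099, [0.4, -0.2, -1.7]), (0.0975, [-0.0, -0.7, 0.5]), (0.096, [0.8, -0.2, 0.9]), (0.0945, [-0.4, -0.7, 4.4])] 1.7 [ 0.66420917 -0.06286472  0.095008  ] 22.8167
```

View pics/l.png

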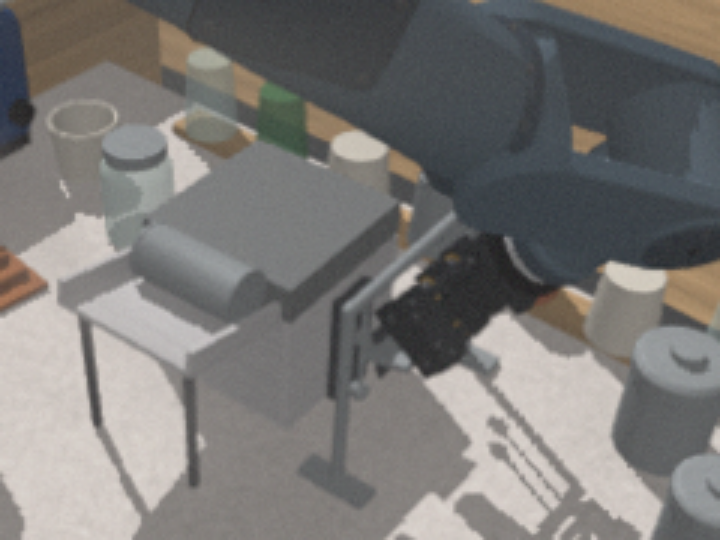

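Run:
```python
from h import *
R=tilt(-1); f0=np.array([.23,.37,-.15]); z0=.0955; log=[]
d=.002
while d<.0281:
    manip.move_l(cad(PX,PY,z0-d),R,max_speed=.02)
    s=state();f=np.array(s["contact_force"])-f0;log.append((round(d,4),f[2].round(1),(z0-s["position"][2]).round(4)))
    if f[2]>17: break
    d+=.002 if d<.0235 else .001
print(log)
manip.sleep(1.2)
s=state();print(s["time"],np.array(s["contact_force"])-f0,s["position"])
S=grab_frame("side");T=grab_frame("top")
for p in(S,T): print([(np.round(x["position"],3),round(x["confidence"],2)) for x in look_for(p,"tin_center")[:2]],[(np.round(x["position"],3),round(x["confidence"],2)) for x in look_for(p,"lid")[:1]])
cv2.imwrite("pics/o.png",cv2.resize(S["frame"][70:250,170:410],(720,540))[:,:,::-1])
```

```text
[(0.002, np.float64(4.8), np.float64(0.0015)), (0.004, np.float64(3.4), np.float64(0.0036)), (0.006, np.float64(4.7), np.float64(0.0057)), (0.008, np.float64(5.0), np.float64(0.0078)), (0.01, np.float64(3.5), np.float64(0.01)), (0.012, np.float64(4.4), np.float64(0.0119)), (0.014, np.float64(5.4), np.float64(0.0138)), (0.016, np.float64(5.5), np.float64(0.0158)), (0.018, np.float64(5.7), np.float64(0.0179)), (0.02, np.float64(5.9), np.float64(0.0199)), (0.022, np.float64(5.6), np.float64(0.0219)), (0.024, np.float64(5.9), np.float64(0.0239)), (0.025, np.float64(5.0), np.float64(0.0248)), (0.026, np.float64(6.0), np.float64(0.0258)), (0.027, np.float64(5.7), np.float64(0.0269)), (0.028, np.float64(5.4), np.float64(0.0279))]
28.0167 [ 0.97339757 -3.49236736  5.44955339] [ 0.66400927 -0.06258843  0.06767596]
[(array([0.654, 0.104, 0.06 ]), 0.73)] [(array([0.639, 0.083, 0.255]), 0.65)]
[(array([0.641, 0.085, 0.058]), 0.98), (array([ 0.656, -0.067,  0.191]), 0.42)] [(array([0.677, 0.095, 0.245]), 0.61)]
```

View pics/o.png

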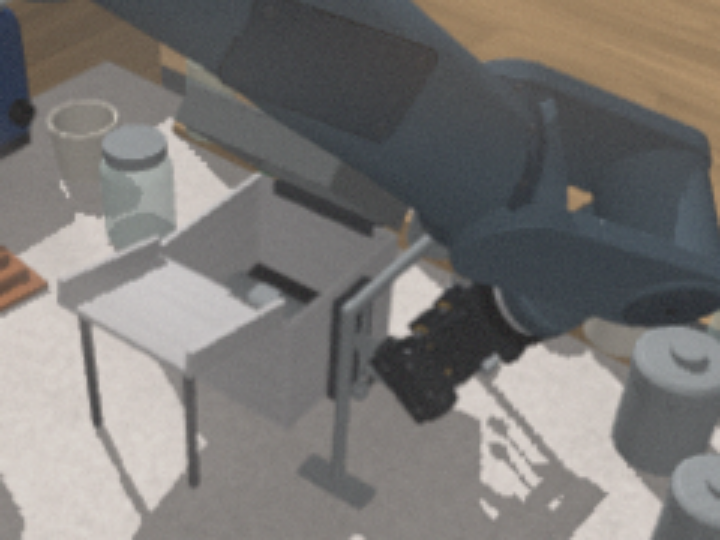

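Run:
```python
from h import *
R=tilt(-1); f0=np.array([.23,.37,-.15]); z0=.0955
manip.move_l(cad(PX,PY,z0-.029),R,max_speed=.02); manip.sleep(.5)
print(np.array(state()["contact_force"])-f0)
manip.move_l(cad(PX,PY,z0+.006),R,max_speed=.009)
print(np.array(state()["contact_force"])-f0)
manip.move_l(cad(PX,PY,z0+.02),R,max_speed=.04)
manip.move_l(cad(PX,PY,.125)-.17*tz,R,max_speed=.12)
manip.sleep(.3)
S=grab_frame("side");T=grab_frame("top")
for p in(S,T): print([(t,np.round(x["position"],3).tolist(),round(x["confidence"],2)) for t in("tin_center","lid","mug","canister","jar","tumbler","can") for x in look_for(p,t)[:1]])
print(state()["time"])
cv2.imwrite("pics/e.png",cv2.resize(S["frame"],(720,540))[:,:,::-1])
```

```text
[ 1.41685288 -3.37017909  5.07186027]
[-0.17993452 -1.02777036 -0.57460657]
[('lid', [0.636, 0.074, 0.171], 0.74), ('mug', [0.475, -0.401, 0.058], 0.95), ('canister', [0.67, -0.365, 0.083], 0.68), ('jar', [0.675, 0.313, 0.096], 0.57), ('tumbler', [0.34, 0.187, 0.067], 0.85), ('can', [0.269, -0.213, 0.078], 0.88)]
[('lid', [0.655, 0.094, 0.168], 0.86), ('canister', [0.676, -0.364, 0.097], 0.79), ('jar', [0.692, 0.312, 0.12], 0.65), ('tumbler', [0.336, 0.209, 0.04], 0.79), ('can', [0.676, -0.367, 0.096], 0.74)]
36.3417
```

View pics/e.png

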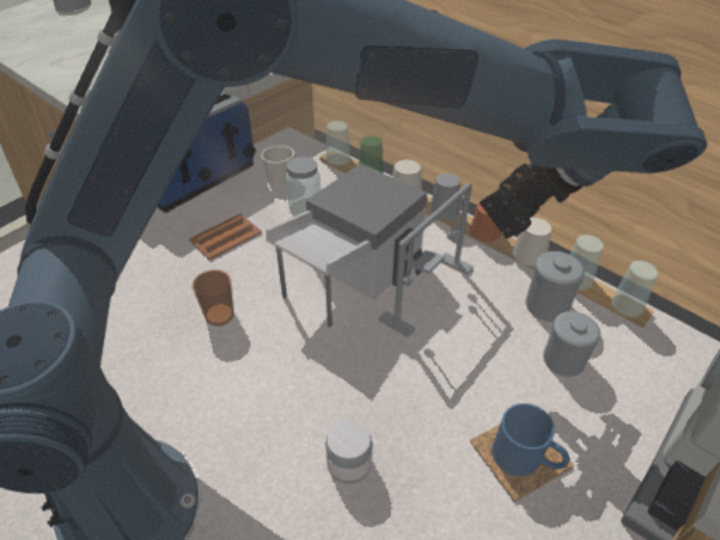

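The picture shows the lid shut at (367,205), the ramp empty, the bystanders where they were and the gripper clear of everything.

```bash
python3 -c "
from bench import job
print(job.job_done())"
```

```text
the job is handed in; nothing more can be done
None
```

The job is handed in: the tin is in the caddy, the lid was let down slowly and is shut, and the crockery and jars look unmoved in the last pictures; the clock read about 36 s of the 62 s allowed, and no verdict came back.

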